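# Brush out a carburettor throat, then hold its pump plunger down

### The arm

A 7-joint arm with a two-finger parallel gripper is mounted at the origin on the work surface. World frame = base frame: x ahead of the robot, y to its left, z up, the work surface at z = 0. Lengths are in m, angles in rad, forces in N, time in s.
With the tool pointing down it reaches from about 0.4 to 0.85 m from the base axis. Payload 10.4 kg.
Tool frame: the origin (TCP) lies on the front face of the gripper's body, between the roots of the fingers; the fingertips stand 70 mm ahead of it and the grasp point (between the pads) lies ctrl.grip_depth ahead of it (ctrl.grip_depth is the distance from the TCP to the grasp point, in m); z points along the fingers, y is the line along which they close (so a half turn about z gives the same grasp; the last joint's range is limited). The gripper opens to 87 mm and grips with 3 to 60 N. Pads are 19 mm wide; open, the fingers measure 117 mm over their backs; the gripper's body (75 mm by 190 mm) begins 51 mm behind the grasp point.
Start: joints at [1.098, 0.332, -0.065, 1.46, 0.022, 1.35, -0.088], TCP at [0.272, -0.563, 0.292] pointing down, gripper open.
Joint ranges: [-2.6, 2.6], [-0.5, 2.12], [-1.47, 1.34], [0.16, 2.42], [-1.27, 4.41], [0.06, 2.06], [-2.6, 2.6]. Speed limits (rad/s): [2.22, 2.22, 2.79, 2.79, 3.14, 3.14, 3.14].

### API

Orientations are given as a rotation vector (axis times angle).
In Python, from bench import ctrl gives the robot as it stands.
- The arm moves only by the tool servo_tool, never from a script. Its argument "series" is a list of rows, each a list of 7 numbers: the shift along the tool's x, y, z in mm, then the turn, a rotation vector about the tool's x, y, z in degrees, then the opening in per cent of the stroke, from 0 (shut) to 100 (fully open). In form: [[dx, dy, dz, ax, ay, az, grip], ...]. A call has 1 to 20 rows; each row shifts and turns the commanded pose from where the row before left it, along the tool's axes as they then stand; what a row does not reach is not made up. A row lasts 1/8 s, in which the tool goes at most 62.5 mm and 10.7 degrees, less where a joint would pass 70% of its speed; a pose out of reach is approached as far as the arm can. A call is refused whole if a number of a shift passes 62.5 or a number of a turn 10.7, either way. A call with a gripper value outside its range is refused whole. The fingers move at their own pace and stop on an object; "force" is the grip in N (left out, the last holds). Time passes only in rows, so rows that do not move let the fingers close. It gives the time, the measured TCP pose, the force, the opening and the grip force at its end, in the units of the state.
- ctrl.observe(): the state, without advancing time (a new reading comes with each control period).
- ctrl.snapshot(name): name is "scene" or "top"; returns the picture (480x640x3 uint8, red, green, blue); there is no depth.
- ctrl.camera_params(name): a dict with "K" (3x3 intrinsics, pixels), "distortion" ([k1, k2, p1, p2, k3] as OpenCV has them; the pictures are not rectified), "extrinsics" (4x4, takes a point from camera to world coordinates). Camera axes: x right, y down, z forward; pixel columns grow to the right and rows downward; lengths in m; the calibration is good to about 2 mm. A picture is of the moment at which its call begins. camera_params takes no time and is no camera call.
- ctrl.hand_in(): hands the job in; it is judged then, once.
The state is a dict: "time": time; "joint_positions": joint angles; "joint_vel": joint speeds; "joint_efforts": joint torques, N m; "tool_pos": TCP position; "orientation": TCP orientation; "ft_force": force on the tool from outside, world axes, zero at the start; "moment": the same for the moment, N m; "finger_gap": finger opening in m; "gripper_force": force on a finger pad.
Only numpy, scipy, OpenCV 4.12 (cv2) and the standard library are available. Lean on these libraries where they do the work, as an engineer would, in place of code of your own. Each camera call takes 0.05 s, during which the arm holds its last target. There are 200 camera calls.

### The job

Take the bore brush from the tool rack and brush the carburettor's wide throat with two full strokes: each time down until the brush's guard disc is almost on the mouth, and up again until the bristles show above it. Then put the brush's bare steel tip into the narrow pump well beside the throat, push the recessed brass plunger right down and keep it there: finish while still gripping the brush and holding the plunger down. Leave the other tools in the rack and the other things on the bench where they are.

Things in the scene. Friction and masses are not known exactly. Their poses are not given: they have to be found in the camera images.
- brush: Loose bore brush, 184 mm long, upright in any one of the rack's holes, its slim straight round handle the tallest of the three. Origin at the tip's end, z up to the handle. From there (mm): bare 7 wide steel tip 0-30, hard bristles 32 wide 30-70, 7 wide rod 70-102, plug 34 wide 102-110, guard disc 48 wide 110-114, wooden handle 20 wide 114-184. 0.1 kg
- brush_tip (a point): The end of the brush's bare tip (its axes are the brush's).
- brush_bristles (a point): Centre of the bristles, on the brush's axis, 50 mm from the tip.
- brush_handle (a point): Middle of the brush's handle, on its axis, 149 mm from the tip: the place to grip, from above, closing along any level direction; across the row (the rack's x) is clear of the neighbours.
- rack: Fixed open aluminium tool rack, origin under its centre, z up. Its top plate (70 mm along x, 240 along y, 8 thick, upper face 122 mm above the bench) has three 37 mm holes at y = -75, 0 and 75 mm. Each tool hangs upright, guard disc on the plate, plug in the hole, lower end 12 mm above the bench; it lifts straight out.
- scraper: Scraper in the rack, to be left alone: square wooden handle 26 mm wide and 40 mm high, the same guard disc, flat blade below. Origin at its lower end, z up.
- pick: Pick in the rack, to be left alone: mushroom-shaped wooden handle 36 mm wide and 39 mm high, the same guard disc, thin pin below. Origin at its lower end, z up.
- carb: Carburettor, a fixed aluminium block 86 mm (x) by 110 mm (y) and 80 mm high on two steel bars, flat top 115 mm above the bench, origin on the bench under its centre, z up. Both openings are in its top: the wide throat and the narrow pump well.
- throat (a point): Centre of the mouth of the throat, level with the carburettor's top, z up, at (0, -20) mm in the carburettor's frame: a straight round bore 42 mm wide, right through the block's 80 mm, with 35 mm free below it down to the bench. It takes the brush up to the guard disc.
- well (a point): Centre of the mouth of the pump well, level with the carburettor's top, z up, at (0, 32) mm in the carburettor's frame: a straight round hole 16 mm wide with a 2 mm chamfer. The brass plunger, 13 mm wide with a flat top, lies 16 mm below the mouth.
- plunger (a joint): Travel of the plunger, m: 0 up, 0.008 right down on its stop. A spring pushes it up with about 2 N at the start and 6 N right down.
- can: Closed round steel can 52 mm wide, 140 mm high, origin under its centre; to be left alone.
- bowl: Open aluminium float bowl, 60 by 70 by 35 mm, origin under its centre; to be left alone.

How it is judged:
On the way, in this order (a step that is already met when the one before it is completed fails the run):
1. bristles down in the throat, first stroke (x of brush_bristles in the frame of throat between -0.012 and 0.012 m and y of brush_bristles in the frame of throat between -0.012 and 0.012 m and z of brush_bristles in the frame of throat below -0.04 m), for 0.05 s.
2. bristles drawn up to the mouth (x of brush_bristles in the frame of throat between -0.02 and 0.02 m and y of brush_bristles in the frame of throat between -0.02 and 0.02 m and z of brush_bristles in the frame of throat above -0.025 m), for 0.05 s.
3. bristles down in the throat, second stroke (all of step 1), for 0.05 s.
4. bristles drawn up to the mouth again (all of step 2), for 0.05 s.
5. plunger held down with the brush's tip (value of joint plunger above 0.006 m and x of brush_tip in the frame of well between -0.009 and 0.009 m and y of brush_tip in the frame of well between -0.009 and 0.009 m and z of brush_tip in the frame of well below -0.018 m and contact force between the fingers and brush above 1 N), for 0.2 s.
At the end, for the whole second after the job is handed in: After two strokes in the throat (bristle centre 40 mm or more below the mouth, then at most 25 mm below it), the plunger is at least 6 of 8 mm down, the brush tip is in the well, 18 mm or more below its mouth and within 9 mm of its axis, and the fingers grip the brush (all of step 5); the arm keeps its last pose, push and grip.
It fails at once if another tool in the rack moved by more than 20 mm (distance of any of scraper, pick from where it was at the start of the episode above 0.02 m).
It fails at once if the can or the float bowl moved by more than 30 mm (distance of any of can, bowl from where it was at the start of the episode above 0.03 m).
It also fails if it takes over 58 s, if anything falls off the work surface, if the arm or the gripper's body presses on something with over 40 N, if the wrist force passes 120 N, or if a joint passes its speed limit or range.

## Working session

There is one attempt and no reset: what is moved stays moved. The work goes in short steps, Python scripts to look and compute and a tool call to move; the robot and the scene stay as the last step left them, time stands still between calls to the robot, and variables do not carry over. Pictures are saved under pics/ and viewed, at most 10 in all, crops included, and the job is handed in when it is done.

Besides the shell and the picture viewer there is one more tool, called after "Call:" by a JSON object that holds its "api" and its "payload", one argument or row to a line. servo_tool: Moves the arm, as the interface text tells. Its arguments: {"type":"object","properties":{"series":{"type":"array","items":{"type":"array","items":{"type":"number"}}},"force":{"type":"number"}},"required":["series"]}

```bash
mkdir -p pics
python3 - <<'E'
from bench import ctrl
import cv2,numpy as np
np.set_printoptions(precision=4,suppress=True)
for n in("scene","top"):
    im=ctrl.snapshot(n); cv2.imwrite(f"pics/{n}0.png",im[:,:,::-1]); p=ctrl.camera_params(n); print(n,p["K"],p["distortion"],p["extrinsics"])
print(ctrl.grip_depth,ctrl.observe())
E
```

```text
scene [[474.7986   0.     326.5633]
 [  0.     474.7986 232.78  ]
 [  0.       0.       1.    ]] [-0.0735  0.      0.      0.      0.    ] [[ 0.4844  0.6702 -0.5624  1.1091]
 [ 0.8749 -0.368   0.315  -0.3325]
 [ 0.0042 -0.6446 -0.7645  0.8967]
 [ 0.      0.      0.      1.    ]]
top [[470.7705   0.     314.3769]
 [  0.     470.7705 239.7159]
 [  0.       0.       1.    ]] [-0.0933  0.      0.      0.      0.    ] [[-0.0282 -0.9932  0.1129  0.4888]
 [-0.9993  0.0307  0.0208 -0.0076]
 [-0.0241 -0.1122 -0.9934  0.9252]
 [ 0.      0.      0.      1.    ]]
0.051 {'time': 0.1, 'joint_positions': array([ 1.0984,  0.3328, -0.0647,  1.4608,  0.0216,  1.3499, -0.0885]), 'joint_vel': array([-0.0001, -0.0021, -0.0008, -0.0037,  0.0026,  0.0006,  0.0014]), 'joint_efforts': array([  0.0026, -62.4548,   0.0252, -39.0719,  -0.0615,   0.0366,
         0.0001]), 'tool_pos': array([ 0.2716, -0.5626,  0.2915]), 'orientation': array([-3.0613, -0.7004,  0.0005]), 'ft_force': array([ 0.0325,  0.2727, -0.0597]), 'moment': array([ 0.0293,  0.0504, -0.0145]), 'gripper_force': 0.0, 'finger_gap': 0.0869105860285387}
```

View pics/scene0.png

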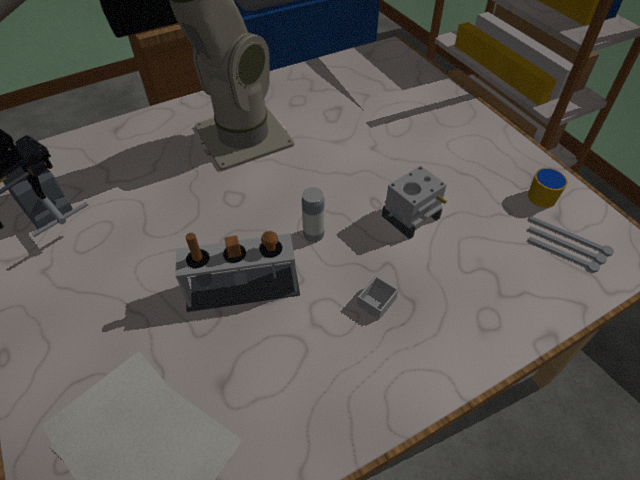

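View pics/top0.png

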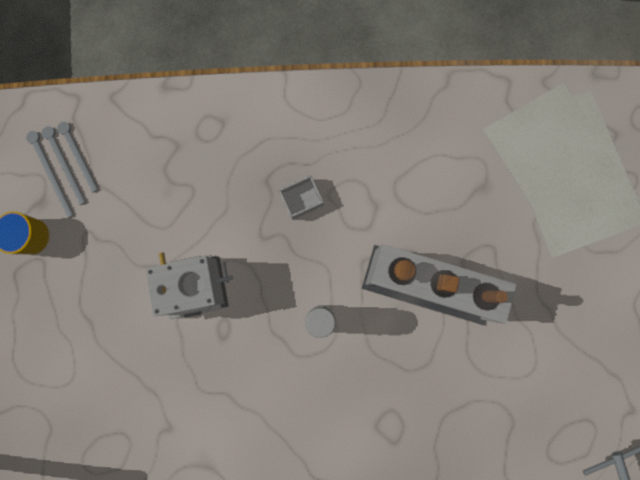

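The scene view shows the brush in the rack's left hole, with its handle at about (193,245). The top view shows it at about (490,296). The carburettor is at about (188,285) in the top view, with the throat near (190,284) and the well near (161,290). The can is at (320,322) and the bowl at (302,197).

```bash
cat > h.py <<'E'
import cv2,numpy as np
from bench import ctrl
np.set_printoptions(precision=4,suppress=True)
def ray(n,uv):
    p=ctrl.camera_params(n);E=np.array(p["extrinsics"])
    q=cv2.undistortPoints(np.array(uv,float).reshape(-1,1,2),np.array(p["K"]),np.array(p["distortion"])).reshape(-1,2)
    return E[:3,3],np.c_[q,np.ones(len(q))]@E[:3,:3].T
def plane(n,uv,z):
    o,d=ray(n,uv); return o+d*((z-o[2])/d[:,2])[:,None]
def proj(n,P):
    p=ctrl.camera_params(n);M=np.linalg.inv(p["extrinsics"])
    return cv2.projectPoints(np.array(P,float).reshape(-1,3),cv2.Rodrigues(M[:3,:3])[0],M[:3,3],np.array(p["K"]),np.array(p["distortion"]))[0].reshape(-1,2)
E
python3 - <<'E'
import cv2,numpy as np
t=cv2.imread("pics/top0.png");s=cv2.imread("pics/scene0.png")
def c(im,x,y,w,h,k):return cv2.resize(im[y:y+h,x:x+w],None,fx=k,fy=k,interpolation=cv2.INTER_CUBIC)
a=np.hstack([c(t,140,245,100,75,4),c(s,370,160,100,75,4)])
b=np.hstack([c(t,360,240,160,100,2.5),c(s,160,220,160,100,2.5)])
im=np.vstack([a,b]);im=np.clip(im*1.6,0,255).astype(np.uint8);cv2.imwrite("pics/z.png",im)
# orange mask
for n,i in(("t",t),("s",s)):
    h=cv2.cvtColor(i,cv2.COLOR_BGR2HSV);m=cv2.inRange(h,(4,110,50),(18,255,255))
    k,_,st,ce=cv2.connectedComponentsWithStats(m)
    print(n,[(st[j].tolist(),ce[j].round(1)) for j in range(1,k) if 60<st[j][4]<1500])
E
```

```text
t [([477, 60, 100, 5, 346], array([524.5,  61.6])), ([394, 260, 21, 20, 321], array([403.9, 269.6])), ([437, 275, 22, 18, 299], array([447.8, 283.2])), ([483, 292, 24, 10, 148], array([496.5, 296.4]))]
s [([135, 23, 50, 27, 560], array([159.4,  35.1])), ([554, 43, 24, 19, 101], array([564.3,  51.2])), ([565, 52, 33, 55, 311], array([583.8,  72.3])), ([262, 231, 16, 19, 183], array([270.1, 238.5])), ([186, 233, 16, 28, 193], array([194.1, 246.2])), ([225, 236, 16, 21, 167], array([231.9, 244. ])), ([0, 449, 5, 31, 79], array([  1.1, 467.9]))]
```

View pics/z.png

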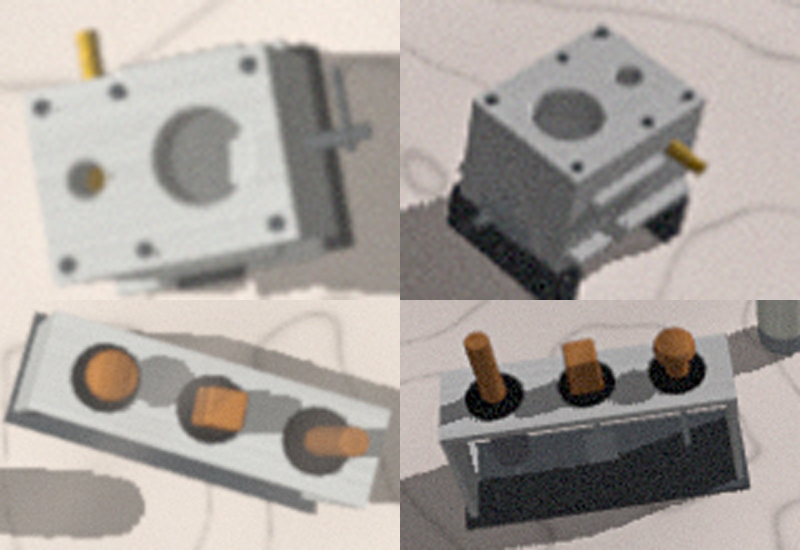

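The zoomed picture shows the following, in crop pixels:
- **Carburettor:** the bolts are at about (41,107), (249,64), (278,222) and (68,264). The throat is at about (203,156) and the well at (86,179).
- **Rack:** the discs are at about (106,377), (212,408) and (316,441). The brush handle top is at (353,442).

Next I'll turn these into world points.

Run:
```python
from h import *
A=np.array
def off(p,o,k,c): return (A(p,float)-A(o)+0.5)/k-0.5+A(c)
ct=off([[41,107],[249,64],[278,222],[68,264],[203,156],[86,179]],(0,0),4,(140,245))
cs=off([[688,96],[577,166],[491,99],[602,33],[569,114],[629,76]],(400,0),4,(370,160))
rt=off([[106,377],[212,408],[316,441]],(0,300),2.5,(360,240)); rs=off([[677,368],[586,383],[494,397]],(400,300),2.5,(160,220))
for nm,a,b,z in(("carb",ct,cs,.115),("rack",rt,rs,.126)):
    P,Q=plane("top",a,z),plane("scene",b,z); print(nm);print(np.c_[P[:,:2],Q[:,:2],P[:,:2]-Q[:,:2]])
    if nm=="carb":
        for X in(P,Q): print("ctr",X[:4].mean(0),"thr-well",np.linalg.norm(X[4]-X[5]),"yaw",np.degrees(np.arctan2(*(X[5]-X[4])[[1,0]])),np.degrees(np.arctan2(*(X[0]+X[3]-X[1]-X[2])[[1,0]])))
    else:
        for X in(P,Q): print(np.linalg.norm(np.diff(X,axis=0),axis=1),np.degrees(np.arctan2(*(X[0]-X[2])[[1,0]])))
ht=plane("top",off([[353,442]],(0,300),2.5,(360,240)),.195); hs=plane("scene",off([[476,340]],(400,300),2.5,(160,220)),.195); print("handle top",ht,hs)
R=cv2.Rodrigues(ctrl.observe()["orientation"])[0];print(R)
```

```text
carb
[[ 0.5339  0.2996  0.5321  0.3032  0.0018 -0.0036]
 [ 0.5503  0.2065  0.5474  0.2108  0.0029 -0.0044]
 [ 0.4815  0.1941  0.4781  0.1984  0.0034 -0.0043]
 [ 0.4653  0.2872  0.4625  0.2911  0.0028 -0.0039]
 [ 0.5108  0.227   0.5105  0.2317  0.0002 -0.0047]
 [ 0.502   0.2791  0.5013  0.2825  0.0007 -0.0034]]
ctr [0.5077 0.2468 0.115 ] thr-well 0.052909365156478615 yaw 99.56493980396685 99.92952715913565
ctr [0.505  0.2509 0.115 ] thr-well 0.05169729506762193 yaw 100.2868233218334 99.47996722428671
rack
[[ 0.5225 -0.1381  0.5198 -0.1354  0.0028 -0.0028]
 [ 0.4992 -0.2092  0.4981 -0.2076  0.0011 -0.0016]
 [ 0.4745 -0.2793  0.4754 -0.2792 -0.0009 -0.    ]]
[0.0748 0.0743] 71.19639161723286
[0.0754 0.0751] 72.84704861387196
handle top [[ 0.4742 -0.2791  0.195 ]] [[ 0.4725 -0.2781  0.195 ]]
[[ 0.9005  0.4348 -0.0006]
 [ 0.4348 -0.9005  0.0011]
 [-0.0001 -0.0012 -1.    ]]
```

Call:
{"api": "servo_tool", "payload": {
  "series": [
    [0,0,0,0,0,-9.2,100],
    [0,0,0,0,0,-9.2,100],
    [0,0,0,0,0,-9.2,100],
    [0,0,0,0,0,-9.2,100],
    [0,0,0,0,0,-9.2,100],
    [33,10.5,0,0,0,0,100],
    [33,10.5,0,0,0,0,100],
    [33,10.5,0,0,0,0,100],
    [33,10.5,0,0,0,0,100],
    [33,10.5,0,0,0,0,100],
    [33,10.5,0,0,0,0,100],
    [33,10.5,0,0,0,0,100],
    [33,10.5,0,0,0,0,100],
    [33,10.5,0,0,0,0,100],
    [33,10.5,0,0,0,0,100],
    [0,0,0,0,0,0,100]
  ]
}}

```text
time: 2.1
tool_pos: [0.4762, -0.2794, 0.292]
orientation: [-2.54, -1.847, -0.001]
ft_force: [-0.6, -0.1, 0.1]
finger_gap: 0.0872
gripper_force: 0.0
```

Call:
{"api": "servo_tool", "payload": {
  "series": [
    [0,-2,20,0,0,0,100],
    [0,0,20,0,0,0,100],
    [0,0,20,0,0,0,100],
    [0,0,19,0,0,0,100],
    [0,0,0,0,0,0,100],
    [0,0,0,0,0,0,0],
    [0,0,0,0,0,0,0],
    [0,0,0,0,0,0,0],
    [0,0,0,0,0,0,0],
    [0,0,0,0,0,0,0],
    [0,0,0,0,0,0,0]
  ],
  "force": 40
}}

```text
time: 3.48
tool_pos: [0.4728, -0.2816, 0.2133]
orientation: [2.545, 1.842, -0.0]
ft_force: [-0.3, 0.3, -0.2]
finger_gap: 0.0347
gripper_force: 0.0
```

Call:
{"api": "servo_tool", "payload": {
  "series": [
    [0,0,0,0,0,0,0],
    [0,0,0,0,0,0,0],
    [0,0,0,0,0,0,0],
    [0,0,0,0,0,0,0],
    [0,0,0,0,0,0,0],
    [0,0,0,0,0,0,0]
  ],
  "force": 40
}}

```text
time: 4.22
tool_pos: [0.473, -0.2817, 0.2134]
orientation: [2.545, 1.841, 0.001]
ft_force: [3.1, -0.6, -1.5]
finger_gap: 0.0192
gripper_force: 40.0
```

Call:
{"api": "servo_tool", "payload": {
  "series": [
    [0,0,-15,0,0,0,0],
    [0,0,-25,0,0,0,0],
    [0,0,-25,0,0,0,0],
    [0,0,-25,0,0,0,0],
    [0,0,-25,0,0,0,0],
    [0,0,-25,0,0,0,0],
    [0,0,-10,0,0,0,0],
    [0,0,0,0,0,0,0]
  ]
}}

```text
time: 5.22
tool_pos: [0.4727, -0.2816, 0.3632]
orientation: [-2.545, -1.841, 0.0]
ft_force: [0.5, -0.3, -2.1]
finger_gap: 0.0194
gripper_force: 40.0
```

Call:
{"api": "servo_tool", "payload": {
  "series": [
    [20,-5,0,0,0,0,0],
    [35,-9,0,0,0,0,0],
    [35,-9,0,0,0,0,0],
    [35,-9,0,0,0,0,0],
    [35,-9,0,0,0,0,0],
    [35,-9,0,0,0,0,0],
    [35,-9,0,0,0,0,0],
    [35,-9,0,0,0,0,0],
    [35,-9,0,0,0,0,0],
    [35,-9,0,0,0,0,0],
    [35,-9,0,0,0,0,0],
    [35,-9,0,0,0,0,0],
    [35,-9,0,0,0,0,0],
    [35,-8,0,0,0,0,0],
    [22,-4,0,0,0,0,0],
    [0,0,0,0,0,0,0],
    [0,0,0,0,0,0,0]
  ]
}}

```text
time: 7.35
tool_pos: [0.5091, 0.2292, 0.3626]
orientation: [2.545, 1.842, -0.002]
ft_force: [0.1, 0.2, -2.1]
finger_gap: 0.0196
gripper_force: 40.0
```

Run:
```python
from h import *
t=ctrl.snapshot("top")[:,:,::-1];s=ctrl.snapshot("scene")[:,:,::-1]
cv2.imwrite("pics/t1.png",t);cv2.imwrite("pics/s1.png",s)
def c(im,x,y,w,h,k):return cv2.resize(im[y:y+h,x:x+w],None,fx=k,fy=k,interpolation=cv2.INTER_CUBIC)
cv2.imwrite("pics/z1.png",np.clip(np.hstack([c(t,120,220,133,180,3),c(s,355,85,133,180,3)])*1.6,0,255).astype(np.uint8))
print(ctrl.observe()["tool_pos"])
```

```text
[0.5095 0.2286 0.363 ]
```

View pics/z1.png

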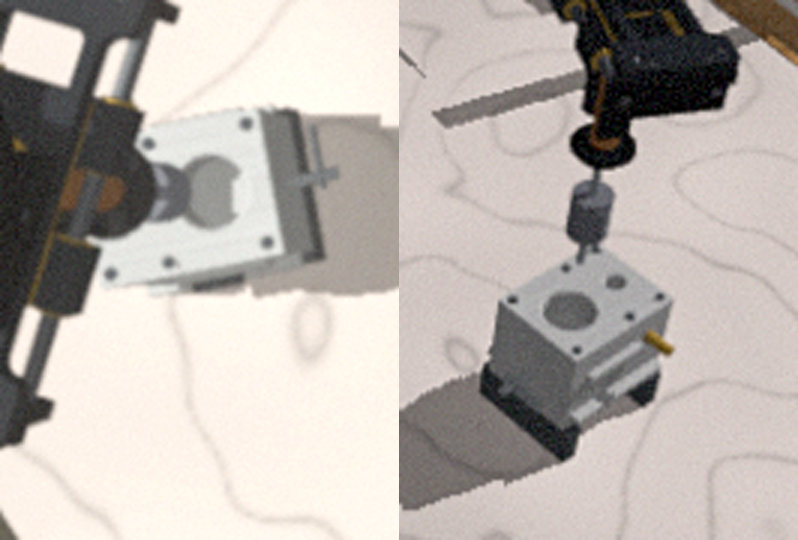

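The brush hangs upright. In the scene half of the crop, the disc is at (603,145), the bristles at (590,212), the tip at (582,262) and the throat at (571,311). In the top half, the disc is at about (112,192) and the bristle top at about (172,193).

Run:
```python
from h import *
f=lambda x,y,o,c:np.array([(x-o+.5)/3-.5+c[0],(y+.5)/3-.5+c[1]])
p=ctrl.observe()["tool_pos"];tip=p[2]-.051-.149
S=lambda x,y:f(x,y,399,(355,85));T=lambda x,y:f(x,y,0,(120,220))
print("tipz",tip)
for nm,pt,z in(("disc",S(603,145),tip+.112),("bris",S(590,212),tip+.05),("tip",S(582,262),tip),("throat",S(571,311),.115)):
    print("scene",nm,plane("scene",[pt],z)[0],"expect px crop",(proj("scene",[p[0],p[1],z])[0]-[355,85])*3+[399,0])
for nm,pt,z in(("disc",T(112,192),tip+.112),("throat",T(215,189),.115)):
    print("top",nm,plane("top",[pt],z)[0],"expect",(proj("top",[p[0],p[1],z])[0]-[120,220])*3)
```

```text
tipz 0.1630082098544591
scene disc [0.5092 0.2333 0.275 ] expect px crop [596.8857 146.2233]
scene bris [0.5085 0.2339 0.213 ] expect px crop [584.0142 214.0142]
scene tip [0.5087 0.2354 0.163 ] expect px crop [574.3735 264.5109]
scene throat [0.5113 0.2315 0.115 ] expect px crop [565.6831 309.8317]
top disc [0.5075 0.2285 0.275 ] expect [110.6857 186.7597]
top throat [0.5124 0.2253 0.115 ] expect [208.2917 193.1802]
```

Call:
{"api": "servo_tool", "payload": {
  "series": [
    [-1.2,3.5,10,0,0,0,0],
    [0,0,20,0,0,0,0],
    [0,0,20,0,0,0,0],
    [0,0,0,0,0,0,0]
  ]
}}

```text
time: 7.95
tool_pos: [0.5122, 0.2262, 0.3115]
orientation: [-2.546, -1.84, 0.005]
ft_force: [0.3, -0.3, -1.1]
finger_gap: 0.019
gripper_force: 40.0
```

Run:
```python
from h import *
t=ctrl.snapshot("top")[:,:,::-1];s=ctrl.snapshot("scene")[:,:,::-1]
def c(im,x,y,w,h,k):return cv2.resize(im[y:y+h,x:x+w],None,fx=k,fy=k,interpolation=cv2.INTER_CUBIC)
cv2.imwrite("pics/z2.png",np.clip(np.hstack([c(t,130,230,100,120,4),c(s,370,120,100,120,4)])*1.6,0,255).astype(np.uint8))
print(ctrl.observe()["tool_pos"])
```

```text
[0.5127 0.227  0.3136]
```

View pics/z2.png

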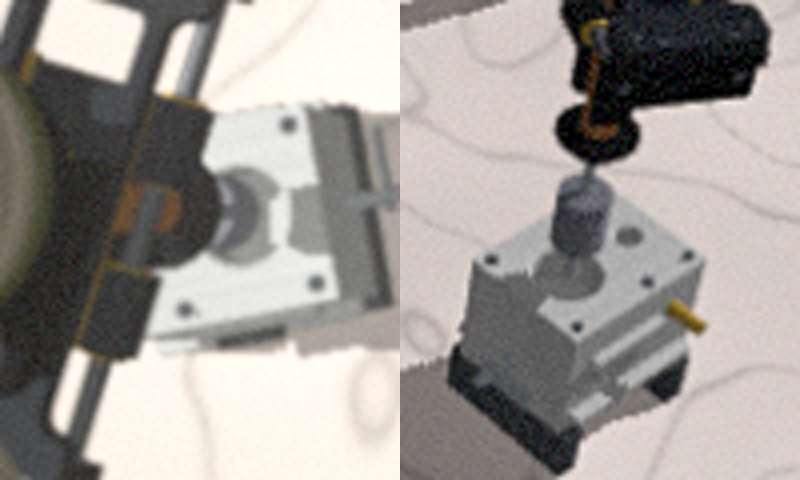

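The scene half shows the tip entering the throat. The bristles span about x 551–612 and y 189–242, around (581,216). The throat is at about (569,274). In the top half, the bristles' lower rim spans rows 185–252 and the throat rows 165–265.

Run:
```python
from h import *
p=ctrl.observe()["tool_pos"];tip=p[2]-.2
S=lambda x,y:[(x-400+.5)/4-.5+370,(y+.5)/4-.5+120];T=lambda x,y:[(x+.5)/4-.5+130,(y+.5)/4-.5+230]
print(p,tip)
print("s bris",plane("scene",[S(581.5,216)],tip+.05),"disc",plane("scene",[S(598,132)],tip+.112),"thr",plane("scene",[S(569,274)],.115),"well",plane("scene",[S(629,236)],.115))
print("top thr",plane("top",[T(239,215)],.115),"disc",plane("top",[T(162,212)],tip+.112), "bolts",plane("top",[T(289,125),T(317,283)],.115))
for o in((0,0,0),(.001,.004,0)):
  q=p+o; print("tip px crop",(proj("scene",[q[0],q[1],tip])[0]-[370,120])*4+[400,0])
```

```text
[0.5127 0.227  0.3136] 0.11355919332101244
s bris [[0.5128 0.2304 0.1636]] disc [[0.513  0.2304 0.2256]] thr [[0.5105 0.2317 0.115 ]] well [[0.5013 0.2825 0.115 ]]
top thr [[0.5112 0.2287 0.115 ]] disc [[0.51   0.2261 0.2256]] bolts [[0.5498 0.2065 0.115 ]
 [0.4811 0.1945 0.115 ]]
tip px crop [562.7916 279.2387]
tip px crop [569.3355 277.9978]
```

Call:
{"api": "servo_tool", "payload": {
  "series": [
    [1.7,-1.3,0,0,0,0,0],
    [0,0,12,0,0,0,0],
    [0,0,12,0,0,0,0],
    [0,0,12,0,0,0,0],
    [0,0,12,0,0,0,0]
  ]
}}

```text
time: 8.68
tool_pos: [0.5117, 0.2292, 0.2641]
orientation: [-2.545, -1.841, 0.001]
ft_force: [0.5, -0.1, -0.9]
finger_gap: 0.0192
gripper_force: 40.0
```

Nothing has touched so far, and the bristles are in the bore.

Call:
{"api": "servo_tool", "payload": {
  "series": [
    [0,0,12,0,0,0,0],
    [0,0,12,0,0,0,0],
    [0,0,12,0,0,0,0],
    [0,0,12,0,0,0,0],
    [0,0,5,0,0,0,0],
    [0,0,0,0,0,0,0],
    [0,0,0,0,0,0,0]
  ]
}}

```text
time: 9.55
tool_pos: [0.5119, 0.2293, 0.2125]
orientation: [2.545, 1.841, 0.0]
ft_force: [-0.9, -0.4, -1.7]
finger_gap: 0.0189
gripper_force: 40.0
```

Call:
{"api": "servo_tool", "payload": {
  "series": [
    [0,0,-13,0,0,0,0],
    [0,0,-13,0,0,0,0],
    [0,0,-13,0,0,0,0],
    [0,0,-13,0,0,0,0],
    [0,0,-13,0,0,0,0],
    [0,0,0,0,0,0,0],
    [0,0,0,0,0,0,0],
    [0,0,13,0,0,0,0],
    [0,0,13,0,0,0,0],
    [0,0,13,0,0,0,0],
    [0,0,13,0,0,0,0],
    [0,0,13,0,0,0,0],
    [0,0,0,0,0,0,0],
    [0,0,0,0,0,0,0]
  ]
}}

```text
time: 11.3
tool_pos: [0.5118, 0.2293, 0.2124]
orientation: [2.545, 1.841, -0.0]
ft_force: [-0.3, -1.4, -1.3]
finger_gap: 0.0188
gripper_force: 40.0
```

Call:
{"api": "servo_tool", "payload": {
  "series": [
    [0,0,-13,0,0,0,0],
    [0,0,-13,0,0,0,0],
    [0,0,-13,0,0,0,0],
    [0,0,-13,0,0,0,0],
    [0,0,-13,0,0,0,0],
    [0,0,0,0,0,0,0],
    [0,0,0,0,0,0,0],
    [0,0,-20,0,0,0,0],
    [0,0,-20,0,0,0,0],
    [0,0,-13,0,0,0,0],
    [0,0,0,0,0,0,0],
    [15.3,-8,0,0,0,0,0],
    [15.3,-8,0,0,0,0,0],
    [15.3,-8,0,0,0,0,0],
    [0,0,0,0,0,0,0],
    [0,0,0,0,0,0,0]
  ]
}}

```text
time: 13.3
tool_pos: [0.5035, 0.2803, 0.33]
orientation: [2.545, 1.842, -0.001]
ft_force: [0.3, 0.7, -1.4]
finger_gap: 0.0196
gripper_force: 40.0
```

Run:
```python
from h import *
t=ctrl.snapshot("top")[:,:,::-1];s=ctrl.snapshot("scene")[:,:,::-1]
def c(im,x,y,w,h,k):return cv2.resize(im[y:y+h,x:x+w],None,fx=k,fy=k,interpolation=cv2.INTER_CUBIC)
cv2.imwrite("pics/z3.png",np.clip(np.hstack([c(t,90,220,90,120,4),c(s,385,110,73,80,6)])*1.6,0,255).astype(np.uint8))
p=ctrl.observe()["tool_pos"];print(p)
tip=p[2]-.2
for z in(tip,tip+.05,tip+.112,.115): print(z,(proj("scene",[p[0],p[1],z])[0]-[385,110])*6+[360,0])
```

```text
[0.5037 0.2798 0.3302]
0.13015653938521915 [615.5251 389.688 ]
0.18015653938521914 [636.9063 293.2985]
0.24215653938521914 [665.362  164.3282]
0.115 [609.3012 417.6649]
```

View pics/z3.png

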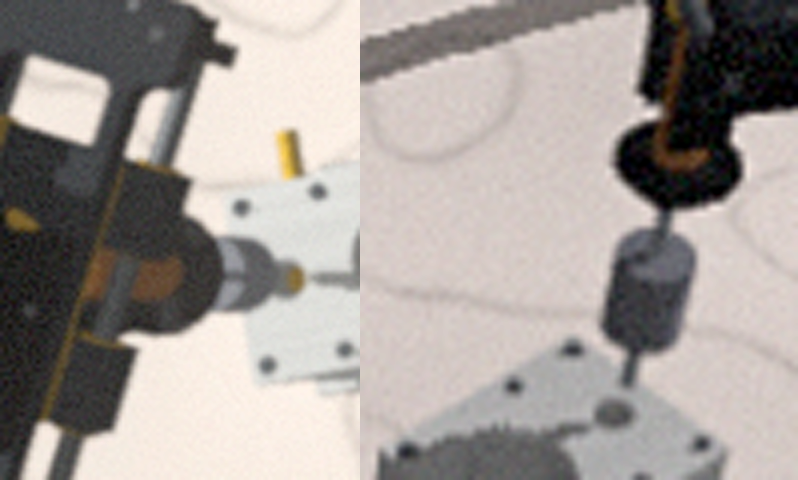

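In the scene half, the tip is at (628,386), about 14 px above and to the right of the well at (614,414), as expected for a tip 15 mm higher. In the top half, the disc is centred near (160,274), and the well, showing brass, is around (285,278).

Run:
```python
from h import *
p=ctrl.observe()["tool_pos"];tip=p[2]-.2
S=lambda x,y:[(x-360+.5)/6-.5+385,(y+.5)/6-.5+110];T=lambda x,y:[(x+.5)/4-.5+90,(y+.5)/4-.5+220]
w=plane("scene",[S(614,414)],.115)
for a,z in((S(628,387),tip),(S(649,292),tip+.05),(S(678,163),tip+.112)): print("s",(plane("scene",[a],z)-w)[0]*1000)
w=plane("top",[T(284.6,277.6)],.115)
print("t",(plane("top",[T(160,274)],tip+.112)-w)[0]*1000,w)
for z in(tip,tip+.03,tip+.07,tip+.112): print((proj("top",[p[0],p[1],z])[0]-[90,220])*4)
```

```text
s [ 1.931   2.3829 15.1565]
s [ 2.446   1.6661 65.1565]
s [  2.4431   1.7494 127.1565]
t [  0.1718   2.4794 127.1565] [[0.5026 0.2798 0.115 ]]
[270.9072 273.1918]
[245.4191 272.3994]
[208.3193 271.231 ]
[164.9494 269.8425]
```

Call:
{"api": "servo_tool", "payload": {
  "series": [
    [-2.4,-0.7,0,0,0,0,0],
    [0,0,8,0,0,0,0],
    [0,0,5,0,0,0,0],
    [0,0,4,0,0,0,0],
    [0,0,4,0,0,0,0],
    [0,0,3,0,0,0,0],
    [0,0,0,0,0,0,0]
  ]
}}

```text
time: 14.28
tool_pos: [0.5019, 0.2783, 0.306]
orientation: [2.545, 1.841, -0.0]
ft_force: [-0.2, -0.2, -1.6]
finger_gap: 0.0193
gripper_force: 40.0
```

Call:
{"api": "servo_tool", "payload": {
  "series": [
    [0,0,4,0,0,0,0],
    [0,0,3,0,0,0,0],
    [0,0,2,0,0,0,0],
    [0,0,2,0,0,0,0],
    [0,0,0,0,0,0,0]
  ]
}}

```text
time: 14.9
tool_pos: [0.502, 0.2784, 0.2954]
orientation: [2.545, 1.841, 0.001]
ft_force: [0.2, -0.1, 3.4]
finger_gap: 0.0196
gripper_force: 40.0
```

Call:
{"api": "servo_tool", "payload": {
  "series": [
    [0,0,2,0,0,0,0],
    [0,0,1.5,0,0,0,0],
    [0,0,1,0,0,0,0],
    [0,0,0,0,0,0,0]
  ]
}}

```text
time: 15.4
tool_pos: [0.5022, 0.2786, 0.2915]
orientation: [2.545, 1.841, 0.002]
ft_force: [-1.1, -1.5, 8.6]
finger_gap: 0.0195
gripper_force: 40.0
```

Call:
{"api": "servo_tool", "payload": {
  "series": [
    [0,0,1,0,0,0,0],
    [0,0,0,0,0,0,0],
    [0,0,0,0,0,0,0],
    [0,0,0,0,0,0,0]
  ]
}}

```text
time: 15.9
tool_pos: [0.5022, 0.2788, 0.2913]
orientation: [2.545, 1.841, 0.003]
ft_force: [-2.8, -1.8, 14.3]
finger_gap: 0.0195
gripper_force: 40.0
```

Run:
```python
from h import *
s=ctrl.snapshot("scene")[:,:,::-1];o=ctrl.observe();print(o["tool_pos"],o["ft_force"],o["gripper_force"])
cv2.imwrite("pics/z4.png",np.clip(cv2.resize(s[110:220,370:470],None,fx=5,fy=5)*1.6,0,255).astype(np.uint8))
```

```text
[0.5022 0.2788 0.2913] [-1.7801 -0.241  14.0053] 40.00529274344444
```

View pics/z4.png

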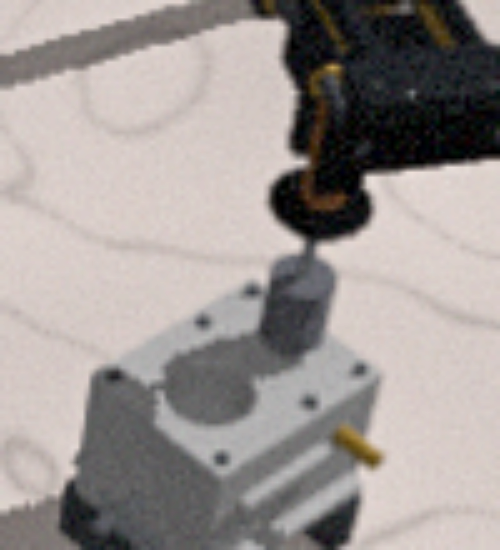

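The bristles, at about (296,305), sit just above the block's top over the well. The last 1 mm commanded moved the tool only 0.2 mm and the push rose to 14 N, so the plunger is on its stop and I'm handing in.

```bash
python3 -c "
from bench import ctrl
print(ctrl.hand_in())"
```

```text
the job is handed in; nothing more can be done
None
```

I brushed the throat with two full strokes and handed the job in with the brush still gripped at 40 N and its tip holding the plunger on its stop with about 14 N; the hand-in returned no verdict.

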